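# Seat the glaze-mill jars on their keyed stations

### The arm

A 7-joint arm with a two-finger parallel gripper is mounted at the origin on a cart in front of the work surface, level with it; the furniture and walls round the work are solid. World frame = base frame: x ahead of the robot, y to its left, z up, the work surface at z = 0. Lengths are in m, angles in rad, forces in N, time in s.
With the tool pointing down it reaches from about 0.425 to 0.925 m from the base axis. Payload 6.8 kg.
Tool frame: the origin (TCP) lies midway between the tips of the shut fingers; the grasp point (between the pads) lies 19 mm behind it; z points along the fingers, y is the direction in which the jaws open and shut (so a half turn about z gives the same grasp; the last joint's range is limited). The gripper opens to 85 mm and grips with 20 to 120 N. Pads are 22 mm wide; open, the fingers measure 114 mm over their backs; the gripper's body (76 mm by 85 mm) begins 54 mm behind the grasp point. The pads swing forward as they close: fully open they stand 13 mm farther back than shut.
Start: joints at [1.12, 0.477, 0.022, 1.555, -0.011, 1.109, -0.083], TCP at [0.227, -0.636, 0.231] pointing down, gripper open.
Joint ranges: [-2.96, 2.96], [-0.34, 2.1], [-1.41, 1.46], [0.24, 2.44], [-1.37, 4.51], [0.17, 1.92], [-2.96, 2.96]. Speed limits (rad/s): [2.39, 2.39, 3.14, 3.14, 3.14, 3.14, 3.14].

### API

Orientations are given as a unit quaternion [w, x, y, z].
In Python, from station import bot gives the robot as it stands. The module is installed in compiled form; this text tells all that it offers.
- The arm moves only by the tool play_rows, never from a script. Its argument "motion" is a list of rows, each a list of 2 entries, a list of its own where there are three numbers: the shift along the tool's x, y, z as a fraction of full scale, then the turn, a rotation vector about the tool's x, y, z as a fraction of full scale. In form: [[[tx, ty, tz], [rx, ry, rz]], ...]. A call has 1 to 8 rows; each row is the pose to reach, as a shift and turn from the pose measured when the call began, along the tool's axes at that moment, turning the shorter way round; what a row does not reach only later rows make up. Full scale, the value 1, is 400 mm for a shift and 360 degrees for a turn. A row lasts 1/10 s, in which the tool goes at most 50 mm and 8.59 degrees, less where a joint would pass 70% of its speed; a pose out of reach is approached as far as the arm can. A call with a number of a shift or a turn outside -1 to 1 is refused whole. A call with a gripper value outside its range is refused whole. "fingers" is the finger opening in mm, from 0 to 85.4, set as the call begins (left out, the last holds). The fingers move at their own pace and stop on an object; "grip_force" is the grip in N (left out, the last holds). Time passes only in rows, so rows that repeat a pose let the fingers close. It gives the time, the measured TCP pose, the force and the opening at its end, in the units of the state.
- bot.get_obs(): the state, without advancing time (a new reading comes with each control period).
- bot.read_camera(name): name is "scene" or "top" or "wrist"; returns a dict with "pixels" (480x640x3 uint8, red, green, blue), "range_z" (480x640 float32, m along the optical axis (not along the pixel's ray), 0 where there is no reading), "fovy" (degrees; the focal length in pixels is half the picture's height over the tangent of half this angle, whatever the lens; pixels are square), "cx", "cy" (the principal point, pixels), "pose" (4x4, takes a point from camera to world coordinates). Camera axes: x right, y down, z forward; pixel columns grow to the right and rows downward; lengths in m; the calibration is good to about 2 mm. A picture is of the moment at which its call begins.
- bot.hand_in(): hands the job in, once; it reports no verdict.
The state is a dict: "t": time; "q": joint angles; "joint_vel": joint speeds; "joint_torque": joint torques, N m; "eef_pos": TCP position; "tool_rot": TCP orientation; "contact_force": force on the tool from outside, world axes, zero at the start; "torque": the same for the moment, N m; "gripper_width": opening from 0.0 (shut) to 1.0 (fully open).
Only numpy, scipy, OpenCV 4.12 (cv2) and the standard library are available. Lean on these libraries where they do the work, as an engineer would, in place of code of your own. Each camera call takes 0.05 s, during which the arm holds its last target.

### The job

The bench glaze mill will not start because both of its jars were dropped in skewed and sit proud on their stations. Lift the clear hood past its balance point so that its springs hold it wide open, then push each jar round by one of its side lugs, without lifting it out or tipping it, until the flats of its foot match those of its station and it drops fully home. Leave the hood standing open, and do not disturb the beaker, the cones and the tin around the mill.

Things in the scene. Friction and masses are not known exactly. Their poses are not given: they have to be found in the camera images.
- mill: Grey bench pot mill, fixed to the bench, base 205 (x) x 372 (y) x 55 mm; origin at the centre of its underside on the bench. Its x axis points from the handle side to the hinge side, y to its left, z up. On its deck two ring-shaped aluminium stations stand side by side along y, 180 mm apart.
- hood (a joint): Hinge of the clear guard hood, rad: 0 closed, 1.65 wide open (upright behind the jars). The front swings up and back. It weighs 0.8 kg and springs carry part of it: below about 0.55 rad it falls shut, beyond about 0.7 rad it slowly swings wide open by itself and stays. Opening it takes 1 to 4 N at the handle.
- hood_hinge (a point): Middle of the hood's hinge line, which runs along the mill's y axis 112 mm behind the mill's origin, 66 mm above the bench. Closed, the grey-framed clear hood is 365 mm wide and its top 184 mm above the bench; its front leans back, from 114 mm in front of the mill's origin at the lower lip to 58 mm at the top.
- hood_handle (a point): Middle of the hood's bar handle: round steel bar 12 mm thick, 130 mm long, along the mill's y axis, 36 mm clear of the hood's lower lip and free above and below. Closed, it is 150 mm in front of the mill's origin, 78 mm above the bench; 262 mm from the hinge line. The frame of this point turns with the hood.
- station_left (a point): Centre of the pocket floor (65 mm above the bench) of the station at the mill's +y side; axes as the mill's. Pocket: 112 mm round with two flats 92 mm apart facing along y (flat bars outside on the same sides), 10 mm deep below two ledges on which a skewed foot rests. A round collar above the ledges (inner 112, outer 127 mm across, top 85 mm above the bench) keeps a turning foot centred.
- station_right (a point): The same point of the like station at the mill's -y side.
- jar_1_mid (a point): One of two like milling jars, 0.75 kg, 85 mm high, white body 90 mm across, steel lid with black knob; point on its axis 42 mm above its underside, so 42 mm above the station point when home and 52 mm when proud. Steel foot 110 mm round, 14 mm thick, with two flats 88 mm apart that face along the jar's y. Two side lugs stick out along its +x and -x.
- jar_2_mid (a point): The other jar, same shape and same point. Either jar may stand at either station. A jar is home when its lugs point along the mill's x axis, either way round; turned to within about 3 degrees of that it drops 10 mm by its own weight and locks. Both start 28 to 90 degrees away from it. The seats are greased: 1 to 5 N at a lug turns a jar.
- jar_1_lug (a point): Middle of the steel lug on jar_1's +x side, 68 mm from the axis, 32 mm above the jar's underside. Each lug is 14 mm wide and 14 mm high and reaches from 45 to 88 mm from the axis; a like lug sits on the opposite (-x) side.
- jar_2_lug (a point): Middle of the like lug on jar_2's +x side.
- beaker: White plastic beaker with slip, 71 mm across, 96 mm high, standing in front of the mill left of the handle; origin at the centre of its underside. A bystander.
- cones: Three pyrometric cones in a clay pat, 31 x 76 x 62 mm, standing in front of the mill right of the handle; origin at the centre of its underside. A bystander.
- tool_tin: Empty ribbed tin, 75 mm across, 97 mm high, left of the mill; origin at the centre of its underside. A bystander.

How it is judged:
By the outcome, as a careful person would: the job done as asked, in the order asked, and still so for the second after the job is handed in, with the robot touching nothing.
It also fails if it takes over 64 s, if anything falls off the work surface, if the arm or the gripper's body presses on something with over 40 N, if the wrist force passes 120 N, or if a joint passes its speed limit or range.

## Working session

There is one attempt and no reset: what is moved stays moved. The work goes in short steps, Python scripts to look and compute and a tool call to move; the robot and the scene stay as the last step left them, time stands still between calls to the robot, and variables do not carry over. Pictures are saved under pics/ and viewed, and the job is handed in when it is done.

Besides the shell and the picture viewer there is one more tool, called after "Request:" as name(argument=value, ...) on one line, values as JSON. play_rows: Moves the arm, as the interface text tells. Shift numbers are shares of 400 mm and turn numbers shares of 360 degrees, none past 1 either way. Its arguments: {"type":"object","properties":{"motion":{"type":"array"},"fingers":{"type":"number"},"grip_force":{"type":"number"}},"required":["motion"]}

```bash
mkdir -p pics; cat > h.py <<'E'
import numpy as np,cv2
from station import bot
def snap(n,f):
    c=bot.read_camera(n); cv2.imwrite(f'pics/{f}.png',c['pixels'][:,:,::-1]); np.savez(f'pics/{f}.npz',**{k:np.array(v) for k,v in c.items()}); return c
def K(c):
    f=240/np.tan(np.radians(float(c['fovy']))/2); return f
def ray(c,u,v):
    d=np.array([(u-c['cx'])/K(c),(v-c['cy'])/K(c),1.]); P=np.array(c['pose']); return P[:3,3],P[:3,:3]@d
def onplane(c,u,v,z):
    o,d=ray(c,u,v); return o+d*(z-o[2])/d[2]
def pt(c,u,v):
    o,d=ray(c,u,v); return o+d*float(c['range_z'][int(v),int(u)])
def proj(c,p):
    P=np.array(c['pose']); q=P[:3,:3].T@(np.array(p)-P[:3,3]); return K(c)*q[0]/q[2]+c['cx'],K(c)*q[1]/q[2]+c['cy']
E
python3 - <<'E'
from h import *
for n in('scene','top','wrist'):
    c=snap(n,n+'0'); print(n,c['fovy'],c['cx'],c['cy'],np.round(c['pose'],3).tolist())
print(bot.get_obs())
E
```

```text
scene 55.21542436112645 323.1326066023198 235.50365603045802 [[0.606, 0.638, -0.476, 0.954], [0.796, -0.483, 0.365, -0.247], [0.003, -0.6, -0.8, 0.815], [0.0, 0.0, 0.0, 1.0]]
top 44.87604542383154 312.474608010873 240.86208442182738 [[0.0, -0.989, 0.145, 0.403], [-1.0, 0.003, 0.02, 0.057], [-0.02, -0.145, -0.989, 1.134], [0.0, 0.0, 0.0, 1.0]]
wrist 70.75323120184656 321.7265533337145 236.79886602886907 [[0.337, -0.898, -0.283, 0.3], [-0.941, -0.322, -0.099, -0.611], [-0.002, 0.3, -0.954, 0.373], [0.0, 0.0, 0.0, 1.0]]
{'t': 0.15, 'q': array([ 1.11990293,  0.47762329,  0.02233155,  1.55619341, -0.01148602,
        1.10933518, -0.08309172]), 'joint_vel': array([-0.00167336, -0.00204479,  0.00087832, -0.00168624, -0.00011193,
        0.00077283,  0.00012666]), 'joint_torque': array([ 2.37632979e-03, -5.96925724e+01,  1.60985492e+00, -2.81490844e+01,
        1.26459685e-02,  6.53175564e-03,  2.19363830e-05]), 'eef_pos': array([ 0.2267267 , -0.63529868,  0.23055308]), 'tool_rot': array([-6.94132259e-04,  9.85343329e-01,  1.70581396e-01, -1.73979870e-04]), 'contact_force': array([-0.20990631, -0.14467553,  0.51227483]), 'torque': array([-0.00446764, -0.01385611,  0.02862533]), 'gripper_width': 0.9970774486282569}
```

View pics/scene0.png

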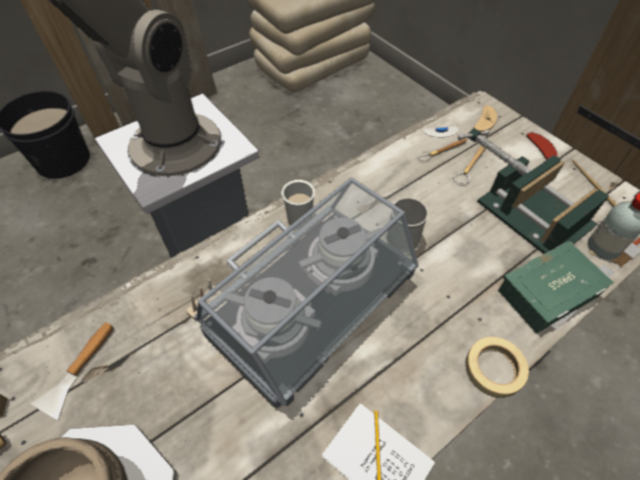

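View pics/top0.png

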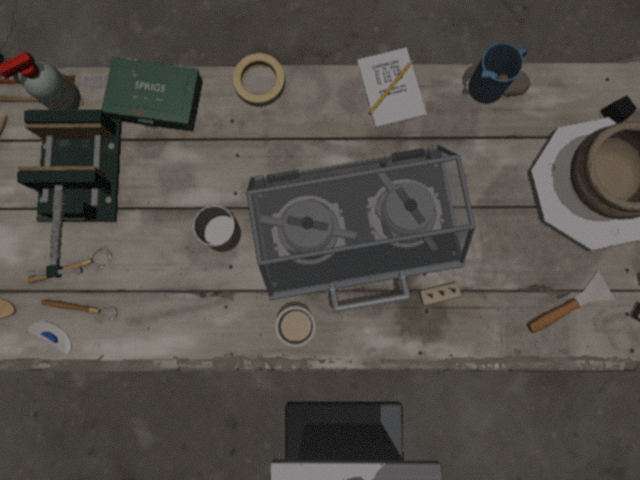

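The scene view shows the mill with its hood closed, and both jars skewed. In the top view the mill spans about (250–470, 150–300), with the handle at (330–408, 280–308), beaker at (295,325), cones at (440,293), and tin at (216,228). I'll zoom in to measure.

```bash
python3 - <<'E'
import cv2
i=cv2.imread('pics/top0.png')[130:350,180:490]
cv2.imwrite('pics/top0z.png',cv2.convertScaleAbs(cv2.resize(i,None,fx=2.58,fy=2.58,interpolation=cv2.INTER_CUBIC),alpha=1.5))
E
```

```text
(no output)
```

View pics/top0z.png

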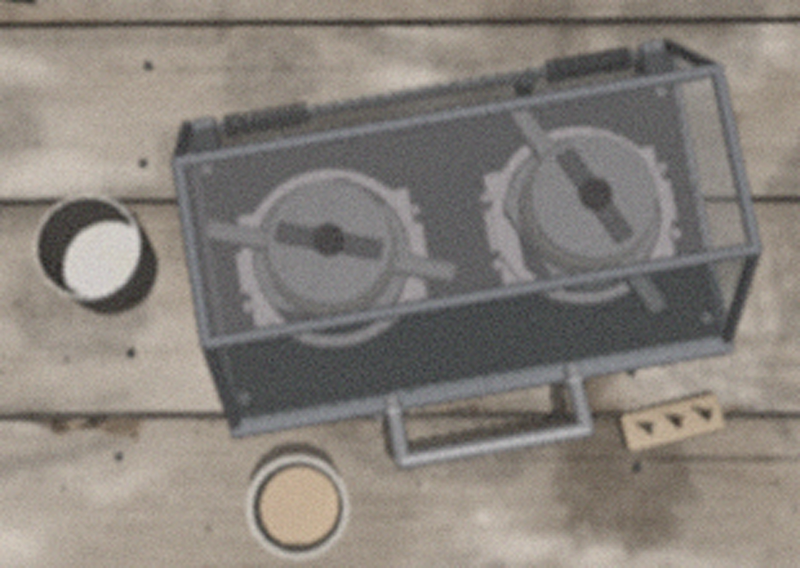

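```bash
cat > m.py <<'E'
from h import *
c=dict(np.load('pics/top0.npz'))
T=lambda u,v,z: onplane(c,u/2.58+180,v/2.58+130,z)
a,b=T(402,461,.08),T(588,430,.08); print('handle',a,b,(a+b)/2,np.linalg.norm(a-b))
d=a-b; d/=np.linalg.norm(d); print('mill y yaw',np.degrees(np.arctan2(-d[0],d[1])))
for n,p,q in(('L',(208,232),(455,271)),('R',(518,113),(657,303))):
    p=T(*p,.112);q=T(*q,.112); e=p-q; print(n,p,q,(p+q)/2,np.linalg.norm(e),'lug dir deg',np.degrees(np.arctan2(e[1],e[0])))
print('fr top corners',T(207,345,.184),T(757,248,.184),'rear top',T(180,160,.184),T(718,70,.184), 'lip',T(237,432,.07),T(730,347,.07))
print('beaker',T(298,505,.096),'cones',T(673,420,.04),T(625,447,.01),T(722,425,.01),'tin',T(90,248,.097))
E
python3 m.py; python3 - <<'E'
from h import *
c=dict(np.load('pics/top0.npz'))
for u,v in ((299,223),(411,205),(366,303),(300,325)): print(u,v,c['range_z'][v,u],pt(c,u,v))
E
```

```text
handle [0.43398093 0.03591817 0.08      ] [ 0.45547046 -0.09401791  0.08      ] [ 0.4447257  -0.02904987  0.08      ] 0.13170112264127892
mill y yaw 9.390881951576098
L [0.59096294 0.17022778 0.112     ] [ 0.56310392 -0.00064336  0.112     ] [0.57703343 0.08479221 0.112     ] 0.17312731937086345 lug dir deg 80.73991324678502
R [ 0.67478028 -0.04580395  0.112     ] [ 0.5405425  -0.13857381  0.112     ] [ 0.60766139 -0.09218888  0.112     ] 0.1631748356995719 lug dir deg 34.647813127338914
fr top corners [0.50448973 0.1618921  0.184     ] [ 0.56618428 -0.18953578  0.184     ] rear top [0.62533055 0.18109971 0.184     ] [ 0.68376716 -0.16893344  0.184     ] lip [0.45470209 0.1523898  0.07      ] [ 0.51458245 -0.19722797  0.07      ]
beaker [0.40355454 0.10764415 0.096     ] cones [ 0.46464348 -0.16132201  0.04      ] [ 0.4463385  -0.13114968  0.01      ] [ 0.46259392 -0.2034771   0.01      ] tin [0.58254659 0.25499187 0.097     ]
299 223 0.9642627 [0.57218407 0.09826654 0.18480732]
411 205 0.9670777 [ 0.60238902 -0.08801379  0.18262616]
366 303 1.0443908 [ 0.44403898 -0.01829521  0.08268319]
300 325 1.0656413 [0.40490931 0.10126957 0.05788313]
```

```bash
cat >> h.py <<'E'
from scipy.spatial.transform import Rotation as R
def Rd(ydeg,tilt=0):
    "tool down, tool y at azimuth ydeg; tilt deg about tool x"
    y=np.array([np.cos(np.radians(ydeg)),np.sin(np.radians(ydeg)),0]);z=np.array([0,0,-1.]);x=np.cross(y,z)
    return R.from_matrix(np.c_[x,y,z])*R.from_euler('x',tilt,degrees=True)
def cur():
    o=bot.get_obs(); q=o['tool_rot']; return o,np.array(o['eef_pos']),R.from_quat([q[1],q[2],q[3],q[0]])
def go(pts,rot):
    "pts list of world TCP; rot Rotation or list"
    o,p,r=cur()
    for i,t in enumerate(pts):
        rr=rot[i] if isinstance(rot,list) else rot
        print([np.round(r.inv().apply(np.array(t)-p)/.4,4).tolist(),np.round(np.degrees((r.inv()*rr).as_rotvec())/360,4).tolist()])
def st():
    o,p,r=cur(); print('t',o['t'],'p',p.round(4),'F',o['contact_force'].round(1),'w',o['gripper_width'].round(3),'z',r.apply([0,0,1]).round(3),'yaz',np.degrees(np.arctan2(*r.apply([0,1,0])[1::-1])).round(1),'q',np.round(o['q'],2))
E
python3 - <<'E'
from h import *
st(); go([(.40,-.30,.23),(.445,-.029,.2)],Rd(9.4))
E
```

```text
Traceback (most recent call last):
  File "h.py", line 29, in st
    o,p,r=cur(); print('t',o['t'],'p',p.round(4),'F',o['contact_force'].round(1),'w',o['gripper_width'].round(3),'z',r.apply([0,0,1]).round(3),'yaz',np.degrees(np.arctan2(*r.apply([0,1,0])[1::-1])).round(1),'q',np.round(o['q'],2))
                                                                                     ^^^^^^^^^^^^^^^^^^^^^^^^
AttributeError: 'float' object has no attribute 'round'
```

```bash
sed -i "s/o\['gripper_width'\].round(3)/round(o['gripper_width'],3)/" h.py
python3 - <<'E'
from h import *
st(); go([(.40,-.30,.23),(.445,-.029,.2)],Rd(9.4))
E
```

```text
t 0.15 p [ 0.2267 -0.6353  0.2306] F [-0.2 -0.1  0.5] w 0.997 z [-0.001  0.001 -1.   ] yaz -70.4 q [ 1.12  0.48  0.02  1.56 -0.01  1.11 -0.08]
[[0.6898, -0.6438, 0.0022], [-0.0002, -0.0001, -0.2215]]
[[1.0235, -1.244, 0.078], [-0.0002, -0.0001, -0.2215]]
```

Request:
play_rows(motion=[[[0.69,-0.644,0],[0,0,-0.2215]],[[0.69,-0.644,0],[0,0,-0.2215]],[[0.69,-0.644,0],[0,0,-0.2215]],[[0.69,-0.644,0],[0,0,-0.2215]],[[0.69,-0.644,0],[0,0,-0.2215]],[[0.69,-0.644,0],[0,0,-0.2215]],[[0.69,-0.644,0],[0,0,-0.2215]],[[0.69,-0.644,0],[0,0,-0.2215]]], fingers=26)

```text
t: 0.95
eef_pos: [0.4018, -0.2957, 0.231]
tool_rot: [-0.001, 0.713, 0.701, 0.001]
contact_force: [0.7, -1.0, 0.8]
gripper_width: 0.303
```

```bash
python3 - <<'E'
from h import *
st(); go([(.445,-.029,.2)],Rd(9.4))
E
```

```text
t 0.95 p [ 0.4018 -0.2957  0.231 ] F [ 0.7 -1.   0.8] w 0.303 z [ 0.     0.002 -1.   ] yaz -1.0 q [ 0.83  0.21 -0.37  1.95  0.09  1.    0.41]
[[0.6683, 0.0967, 0.0789], [0.0, -0.0003, -0.0288]]
```

Request:
play_rows(motion=[[[0.668,0.0967,0.079],[0,0,-0.0288]],[[0.668,0.0967,0.079],[0,0,-0.0288]],[[0.668,0.0967,0.079],[0,0,-0.0288]],[[0.668,0.0967,0.079],[0,0,-0.0288]],[[0.668,0.0967,0.079],[0,0,-0.0288]],[[0.668,0.0967,0.079],[0,0,-0.0288]],[[0.668,0.0967,0.079],[0,0,-0.0288]],[[0.668,0.0967,0.079],[0,0,-0.0288]]])

```text
t: 1.75
eef_pos: [0.4449, -0.029, 0.1998]
tool_rot: [-0.001, 0.646, 0.763, 0.001]
contact_force: [0.2, 0.1, -1.2]
gripper_width: 0.302
```

```bash
python3 - <<'E'
from h import *
st(); go([(.445,-.029,.2),(.445,-.029,.064)],Rd(9.4))
snap('wrist','w1');snap('scene','s1')
E
```

```text
t 1.75 p [ 0.4449 -0.029   0.1998] F [ 0.2  0.1 -1.2] w 0.302 z [-0.     0.002 -1.   ] yaz 9.5 q [ 0.47  0.19 -0.6   2.08  0.13  0.91 -0.03]
[[-0.0001, 0.0003, -0.0005], [-0.0, -0.0003, 0.0002]]
[[-0.0007, 0.0003, 0.3395], [-0.0, -0.0003, 0.0002]]
```

View pics/w1.png

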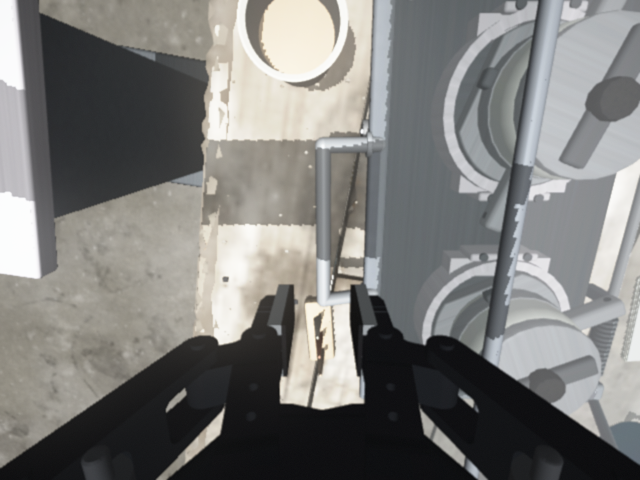

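The wrist view shows the bar running from (323,147) to (325,300), lined up with the gap between the fingers. I'll check its position with rays.

```bash
python3 - <<'E'
from h import *
c=dict(np.load('pics/w1.npz'))
a,b=onplane(c,323,147,.078),onplane(c,325,298,.078);print(a,b,(a+b)/2,np.linalg.norm(a-b),np.degrees(np.arctan2(-(a-b)[0],(a-b)[1])))
st()
E
```

```text
[0.43629338 0.03454506 0.078     ] [ 0.45911735 -0.09010515  0.078     ] [ 0.44770536 -0.02778004  0.078     ] 0.12672256057146739 10.376151743875552
t 1.85 p [ 0.4448 -0.0304  0.1999] F [-0.4 -0.1 -0.2] w 0.302 z [-0.     0.001 -1.   ] yaz 9.3 q [ 0.47  0.18 -0.59  2.08  0.13  0.91 -0.03]
```

Request:
play_rows(motion=[[[0,0.003,0.1],[0,0,-0.001]],[[0,0.003,0.2],[0,0,-0.001]],[[0,0.003,0.27],[0,0,-0.001]],[[0,0.003,0.31],[0,0,-0.001]],[[0,0.003,0.34],[0,0,-0.001]],[[0,0.003,0.34],[0,0,-0.001]]])

```text
t: 2.45
eef_pos: [0.4451, -0.0311, 0.0628]
tool_rot: [-0.001, 0.646, 0.763, -0.0]
contact_force: [0.1, -0.5, -0.2]
gripper_width: 0.306
```

```bash
python3 - <<'E'
from h import *
st(); snap('wrist','w2');snap('scene','s2')
E
```

```text
t 2.45 p [ 0.4451 -0.0311  0.0628] F [ 0.1 -0.5 -0.2] w 0.306 z [-0.003  0.001 -1.   ] yaz 9.5 q [ 0.36  0.41 -0.51  2.19  0.34  0.61 -0.23]
```

View pics/w2.png

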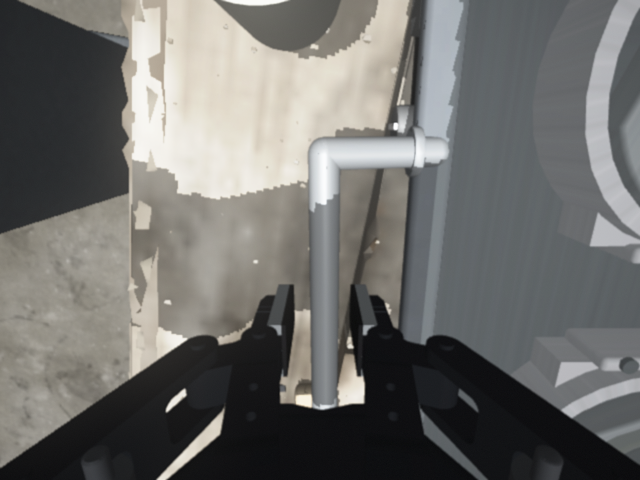

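The bar (column 325) sits centred between the fingers. Close.

Request:
play_rows(motion=[[[0,0,0],[0,0,0]],[[0,0,0],[0,0,0]],[[0,0,0],[0,0,0]],[[0,0,0],[0,0,0]],[[0,0,0],[0,0,0]]], fingers=2, grip_force=25)

```text
t: 3.05
eef_pos: [0.4462, -0.0309, 0.0646]
tool_rot: [-0.0, 0.646, 0.764, 0.0]
contact_force: [-4.9, -1.8, 4.7]
gripper_width: 0.127
```

```bash
cat > arc.py <<'E'
from h import *
import sys
st()
# hood-handle arc relative to start TCP (grasped at p0 when closed), mill x dir
X=np.array([np.cos(np.radians(9.5)),np.sin(np.radians(9.5)),0]);p0=np.array([.445,-.0305,.0635])
a0=np.arctan2(12,262)
def H(th):
    a=a0+th; return p0+X*.262*(np.cos(a0)-np.cos(a))+np.array([0,0,.262*(np.sin(a)-np.sin(a0))])
ths=[float(x) for x in sys.argv[1:]]
go([H(t) for t in ths],Rd(9.5))
E
python3 arc.py .05 .1 .15 .2 .25 .3 .35 .4
```

```text
t 3.05 p [ 0.4462 -0.0309  0.0646] F [-4.9 -1.8  4.7] w 0.127 z [ 0.     0.001 -1.   ] yaz 9.6 q [ 0.36  0.41 -0.51  2.19  0.34  0.61 -0.23]
[[0.0016, -0.0004, -0.03], [0.0, -0.0001, 0.0002]]
[[0.0016, 0.0035, -0.0625], [0.0, -0.0001, 0.0002]]
[[0.0016, 0.0091, -0.0947], [0.0, -0.0001, 0.0002]]
[[0.0016, 0.0163, -0.1267], [0.0, -0.0001, 0.0002]]
[[0.0016, 0.025, -0.1582], [0.0, -0.0001, 0.0002]]
[[0.0016, 0.0354, -0.1893], [0.0, -0.0001, 0.0002]]
[[0.0016, 0.0472, -0.2198], [0.0, -0.0001, 0.0002]]
[[0.0016, 0.0606, -0.2497], [0.0, -0.0001, 0.0002]]
```

Request:
play_rows(motion=[[[0,0.001,-0.03],[0,0,0]],[[0,0.004,-0.0625],[0,0,0]],[[0,0.009,-0.095],[0,0,0]],[[0,0.0163,-0.127],[0,0,0]],[[0,0.025,-0.158],[0,0,0]],[[0,0.0354,-0.189],[0,0,0]],[[0,0.047,-0.22],[0,0,0]],[[0,0.06,-0.25],[0,0,0]]])

```text
t: 3.85
eef_pos: [0.4698, -0.0269, 0.1657]
tool_rot: [-0.0, 0.646, 0.764, 0.0]
contact_force: [1.2, -0.6, -3.4]
gripper_width: 0.127
```

```bash
python3 arc.py .45 .5 .55 .6 .65 .7 .75 .8
```

```text
t 3.85 p [ 0.4698 -0.0269  0.1657] F [ 1.2 -0.6 -3.4] w 0.127 z [-0.     0.001 -1.   ] yaz 9.6 q [ 0.43  0.28 -0.58  2.06  0.2   0.85 -0.1 ]
[[0.0013, 0.0156, -0.026], [-0.0, -0.0001, 0.0002]]
[[0.0013, 0.0319, -0.0544], [-0.0, -0.0001, 0.0002]]
[[0.0013, 0.0496, -0.082], [-0.0, -0.0001, 0.0002]]
[[0.0013, 0.0686, -0.1086], [-0.0, -0.0001, 0.0002]]
[[0.0013, 0.089, -0.1343], [-0.0, -0.0001, 0.0002]]
[[0.0012, 0.1106, -0.1589], [-0.0, -0.0001, 0.0002]]
[[0.0012, 0.1334, -0.1824], [-0.0, -0.0001, 0.0002]]
[[0.0012, 0.1573, -0.2047], [-0.0, -0.0001, 0.0002]]
```

Forces are small and the bar is tracking well.

Request:
play_rows(motion=[[[0,0.0156,-0.026],[0,0,0]],[[0,0.032,-0.054],[0,0,0]],[[0,0.05,-0.082],[0,0,0]],[[0,0.0686,-0.109],[0,0,0]],[[0,0.089,-0.134],[0,0,0]],[[0,0.11,-0.159],[0,0,0]],[[0,0.133,-0.182],[0,0,0]],[[0,0.157,-0.205],[0,0,0]]])

```text
t: 4.65
eef_pos: [0.5276, -0.017, 0.2488]
tool_rot: [-0.003, 0.646, 0.764, -0.004]
contact_force: [-18.9, -2.3, 17.7]
gripper_width: 0.126
```

```bash
python3 arc.py .85 .9 .95 1 1.05 1.1 1.15 1.2; python3 -c "
from h import *
snap('scene','s3')"
```

```text
t 4.65 p [ 0.5276 -0.017   0.2488] F [-18.9  -2.3  17.7] w 0.126 z [-0.01  -0.002 -1.   ] yaz 9.6 q [ 0.41  0.28 -0.59  1.85  0.17  1.08 -0.08]
[[0.0008, 0.0355, -0.0185], [-0.0017, 0.0001, 0.0002]]
[[0.0008, 0.0614, -0.0386], [-0.0017, 0.0001, 0.0002]]
[[0.0007, 0.0882, -0.0574], [-0.0017, 0.0001, 0.0002]]
[[0.0007, 0.1159, -0.0748], [-0.0017, 0.0001, 0.0002]]
[[0.0007, 0.1445, -0.0908], [-0.0017, 0.0001, 0.0002]]
[[0.0006, 0.1738, -0.1054], [-0.0017, 0.0001, 0.0002]]
[[0.0006, 0.2039, -0.1184], [-0.0017, 0.0001, 0.0002]]
[[0.0006, 0.2345, -0.13], [-0.0017, 0.0001, 0.0002]]
```

View pics/s3.png

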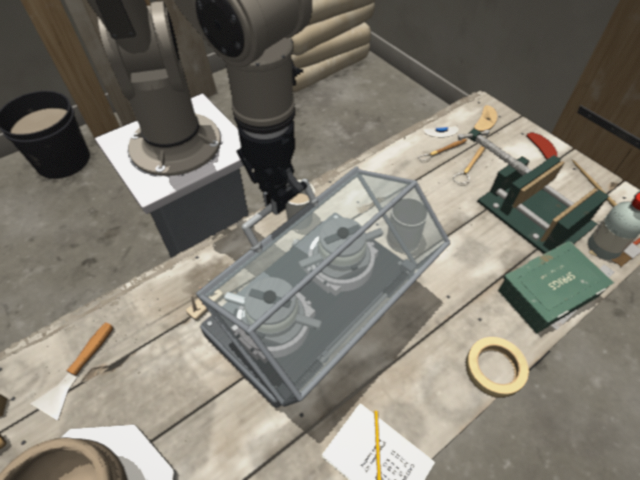

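```bash
python3 -c "
from h import *
snap('wrist','w3');st()"
```

```text
t 4.75 p [ 0.53   -0.0166  0.2506] F [-18.3  -3.3  21.5] w 0.128 z [-0.005 -0.002 -1.   ] yaz 9.6 q [ 0.41  0.28 -0.59  1.84  0.17  1.08 -0.08]
```

View pics/w3.png

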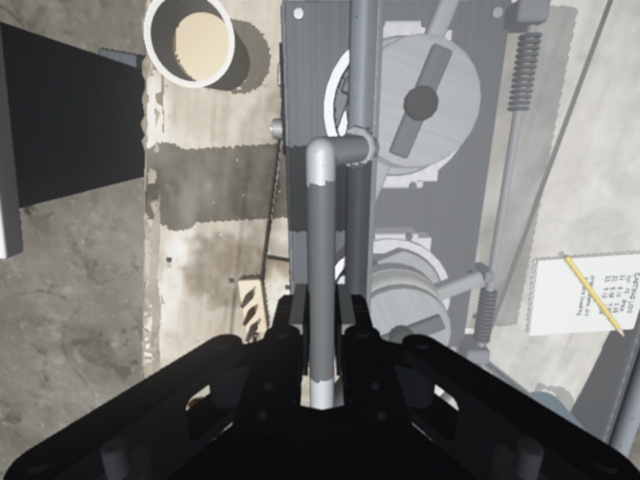

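Request:
play_rows(motion=[[[0,-0.005,-0.006],[0,0,0]],[[0,-0.01,-0.012],[0,0,0]]])

```text
t: 4.95
eef_pos: [0.533, -0.0159, 0.2556]
tool_rot: [0.003, 0.645, 0.764, 0.005]
contact_force: [36.0, 4.1, -35.4]
gripper_width: 0.119
```

```bash
python3 -c "
from h import *
st()"
```

```text
t 4.95 p [ 0.533  -0.0159  0.2556] F [ 36.    4.1 -35.4] w 0.119 z [ 0.011  0.003 -1.   ] yaz 9.6 q [ 0.41  0.27 -0.59  1.84  0.17  1.07 -0.07]
```

Request:
play_rows(motion=[[[0,-0.0075,0.0115],[0,0,0]],[[0,-0.0075,0.0115],[0,0,0]]])

```text
t: 5.15
eef_pos: [0.5297, -0.0164, 0.252]
tool_rot: [0.003, 0.645, 0.764, 0.004]
contact_force: [-6.6, -2.0, 7.9]
gripper_width: 0.127
```

```bash
python3 -c "
from h import *
st()"
```

```text
t 5.15 p [ 0.5297 -0.0164  0.252 ] F [-6.6 -2.   7.9] w 0.127 z [ 0.009  0.002 -1.   ] yaz 9.6 q [ 0.42  0.27 -0.59  1.85  0.17  1.06 -0.07]
```

```bash
cat > arc2.py <<'E'
from h import *
import sys
st()
X=np.array([np.cos(np.radians(9.5)),np.sin(np.radians(9.5)),0])
p0=np.array([.529,-.0164,.2527]);a0=.83
go([p0+X*.262*(np.cos(a0)-np.cos(a))+np.array([0,0,.262*(np.sin(a)-np.sin(a0))]) for a in map(float,sys.argv[1:])],Rd(9.5))
E
python3 arc2.py .83 .87 .91 .95 1 1.05 1.1 1.15
```

```text
t 5.15 p [ 0.5297 -0.0164  0.252 ] F [-6.6 -2.   7.9] w 0.127 z [ 0.009  0.002 -1.   ] yaz 9.6 q [ 0.42  0.27 -0.59  1.85  0.17  1.06 -0.07]
[[0.0003, -0.0017, -0.0017], [0.0016, -0.0001, 0.0004]]
[[0.0003, 0.0182, -0.0188], [0.0016, -0.0001, 0.0004]]
[[0.0002, 0.0387, -0.0351], [0.0016, -0.0001, 0.0004]]
[[0.0002, 0.0598, -0.0505], [0.0016, -0.0001, 0.0004]]
[[0.0001, 0.0871, -0.0686], [0.0016, -0.0001, 0.0004]]
[[0.0001, 0.1153, -0.0854], [0.0016, -0.0001, 0.0004]]
[[0.0, 0.1442, -0.1007], [0.0016, -0.0001, 0.0004]]
[[-0.0, 0.1739, -0.1145], [0.0016, -0.0001, 0.0004]]
```

Request:
play_rows(motion=[[[0,0,-0.002],[0.001,0,0]],[[0,0.018,-0.019],[0.0016,0,0]],[[0,0.0387,-0.035],[0.0016,0,0]],[[0,0.06,-0.05],[0.0016,0,0]],[[0,0.087,-0.0686],[0.0016,0,0]],[[0,0.115,-0.085],[0.0016,0,0]],[[0,0.144,-0.1],[0.0016,0,0]],[[0,0.174,-0.1145],[0.0016,0,0]]], fingers=19)

```text
t: 5.95
eef_pos: [0.5994, -0.0045, 0.2993]
tool_rot: [-0.0, 0.645, 0.764, 0.001]
contact_force: [0.0, 0.7, 0.7]
gripper_width: 0.225
```

```bash
python3 arc2.py 1.2 1.25 1.3 1.35 1.4 1.45 1.5 1.55;python3 -c "
from h import *
snap('wrist','w4')"
```

```text
t 5.95 p [ 0.5994 -0.0045  0.2993] F [0.  0.7 0.7] w 0.225 z [ 0.001  0.001 -1.   ] yaz 9.6 q [ 0.35  0.35 -0.58  1.63  0.2   1.22 -0.1 ]
[[-0.0003, 0.0263, -0.0105], [0.0002, -0.0002, 0.0004]]
[[-0.0003, 0.0571, -0.0216], [0.0002, -0.0002, 0.0004]]
[[-0.0004, 0.0884, -0.0311], [0.0002, -0.0002, 0.0004]]
[[-0.0005, 0.1202, -0.039], [0.0002, -0.0002, 0.0004]]
[[-0.0005, 0.1523, -0.0454], [0.0002, -0.0002, 0.0004]]
[[-0.0006, 0.1847, -0.0501], [0.0002, -0.0002, 0.0004]]
[[-0.0007, 0.2173, -0.0532], [0.0002, -0.0002, 0.0004]]
[[-0.0007, 0.25, -0.0547], [0.0002, -0.0002, 0.0004]]
```

View pics/w4.png

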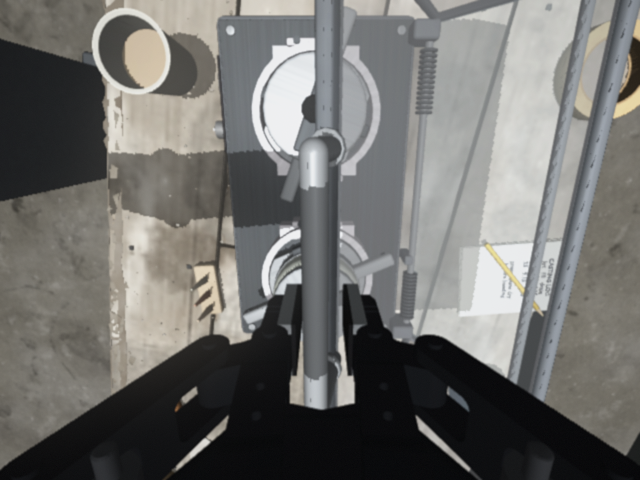

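The bar is still caged at column 315, in light contact with no load on it, and the hood is well past balance. I'll continue along the arc.

Request:
play_rows(motion=[[[0,0.026,-0.0105],[0,0,0]],[[0,0.057,-0.0216],[0,0,0]],[[0,0.088,-0.031],[0,0,0]],[[0,0.12,-0.039],[0,0,0]],[[0,0.152,-0.0454],[0,0,0]],[[0,0.185,-0.05],[0,0,0]],[[0,0.217,-0.053],[0,0,0]],[[0,0.25,-0.055],[0,0,0]]])

```text
t: 6.8
eef_pos: [0.7012, 0.0131, 0.3227]
tool_rot: [0.001, 0.645, 0.764, 0.003]
contact_force: [1.5, 0.8, -1.5]
gripper_width: 0.224
```

```bash
python3 -c "
from h import *
st();snap('wrist','w5')"
```

```text
t 6.8 p [0.7012 0.0131 0.3227] F [ 1.5  0.8 -1.5] w 0.224 z [ 0.005  0.003 -1.   ] yaz 9.6 q [ 0.25  0.52 -0.55  1.34  0.27  1.35 -0.13]
```

View pics/w5.png

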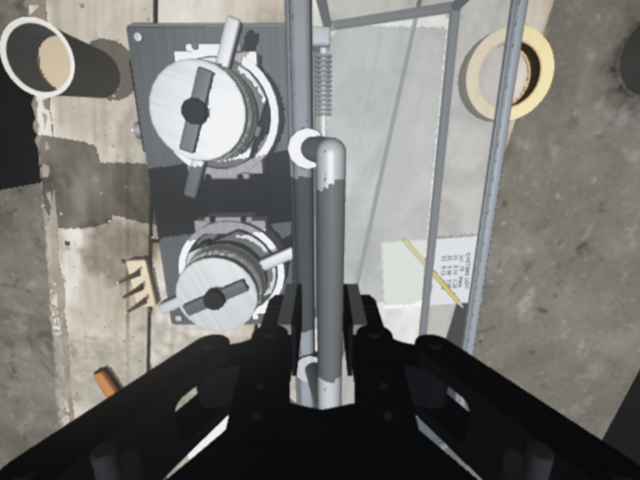

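Request:
play_rows(motion=[[[0,0.003,-0.1],[0,0,0]],[[0,0.003,-0.22],[0,0,0]],[[0,0,-0.25],[0,0,0]],[[0,-0.15,-0.25],[0,0,0]],[[0,-0.28,-0.25],[0,0,0]],[[0,-0.4,-0.2],[0,0,0]],[[0,-0.45,-0.15],[0,0,0]],[[0,-0.45,-0.15],[0,0,0]]])

```text
t: 7.65
eef_pos: [0.5189, -0.0183, 0.3772]
tool_rot: [-0.001, 0.646, 0.764, -0.001]
contact_force: [-0.3, -0.3, -0.2]
gripper_width: 0.225
```

```bash
python3 -c "
from h import *
st();snap('wrist','w6');snap('top','t6');snap('scene','s6')"
```

```text
t 7.65 p [ 0.5189 -0.0183  0.3772] F [-0.3 -0.3 -0.2] w 0.225 z [-0.002  0.    -1.   ] yaz 9.6 q [ 0.44  0.16 -0.6   1.69  0.09  1.33 -0.  ]
```

View pics/w6.png

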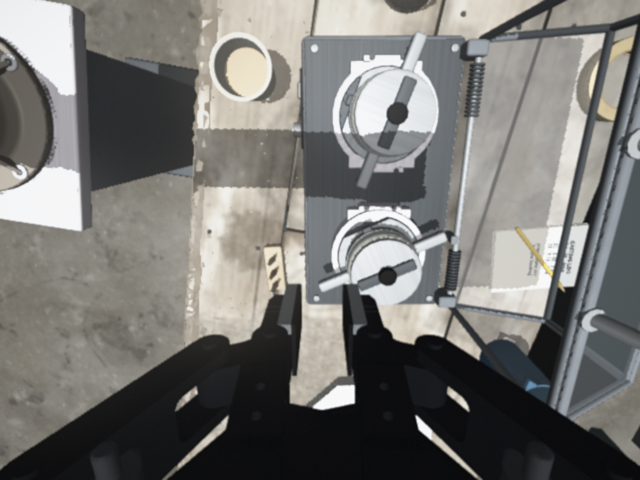

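View pics/s6.png

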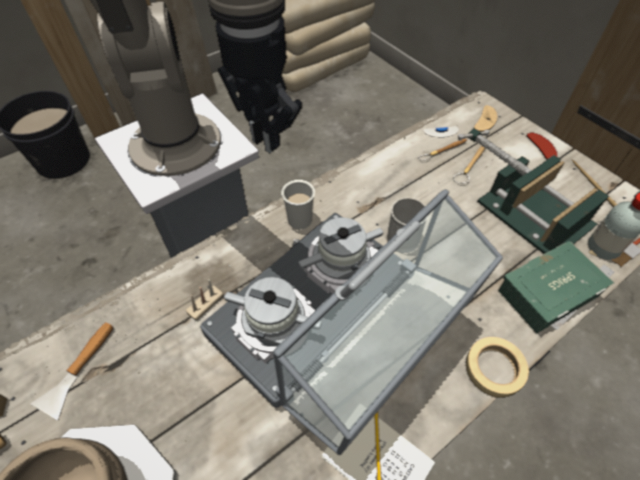

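View pics/t6.png

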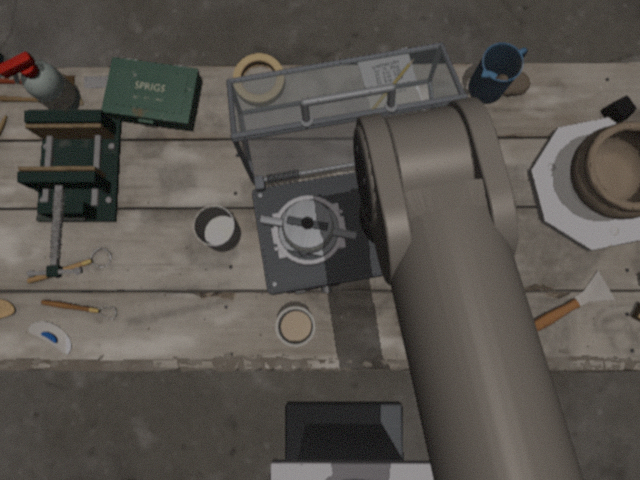

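The hood is wide open and the beaker, cones and tin haven't moved. In the wrist view the left jar's lug ends are at (418,36) and (363,187), and the right jar's are at (445,238) and (321,288).

```bash
python3 - <<'E'
from h import *
c=dict(np.load('pics/w6.npz'))
for n,p,q in(('L',(418,36),(363,187)),('R',(446,238),(321,288))):
    p=onplane(c,*p,.114);q=onplane(c,*q,.114);e=p-q;print(n,p,q,(p+q)/2,np.linalg.norm(e),np.degrees(np.arctan2(e[1],e[0])))
for p in((314,47),(455,47),(316,298)): print(onplane(c,*p,.055))
for u,v in((397,112),(387,275),(408,58),(370,170),(335,282),(432,244),(380,95)): print(u,v,pt(c,u,v))
E
```

```text
L [0.59123852 0.16786228 0.114     ] [0.56640014 0.00116454 0.114     ] [0.57881933 0.08451341 0.114     ] 0.1685380749976556 81.52513758755039
R [ 0.68228223 -0.04426164  0.114     ] [ 0.5389248  -0.13890125  0.114     ] [ 0.61060352 -0.09158145  0.114     ] 0.1717789512491062 33.431411877089744
[0.48090975 0.1512991  0.055     ]
[0.65098996 0.18008281 0.055     ]
[ 0.53874797 -0.18516392  0.055     ]
397 112 [0.5781792  0.08669277 0.15877379]
387 275 [ 0.60792659 -0.08790804  0.15930471]
408 58 [0.58574117 0.14555325 0.11472988]
370 170 [0.57051648 0.0222646  0.11367639]
335 282 [ 0.55566441 -0.12759306  0.11329333]
432 244 [ 0.66746315 -0.05522451  0.11293261]
380 95 [0.55967012 0.10072032 0.14649637]
```

```bash
python3 - <<'E'
from h import *
st(); go([(.568,.0125,.16),(.568,.0125,.094)],Rd(-8.4))
E
```

```text
t 7.8 p [ 0.5264 -0.0168  0.3823] F [ 0.1 -0.2  0.7] w 0.221 z [ 0.009  0.004 -1.   ] yaz 9.6 q [ 0.44  0.16 -0.6   1.67  0.09  1.33 -0.  ]
[[0.0536, 0.1094, 0.5569], [0.0015, -0.0006, 0.0501]]
[[0.0533, 0.1078, 0.7219], [0.0015, -0.0006, 0.0501]]
```

Request:
play_rows(motion=[[[0.02,0.04,0.1],[0.001,0,0.025]],[[0.04,0.08,0.2],[0.0015,0,0.04]],[[0.0536,0.1094,0.32],[0.0015,0,0.05]],[[0.0536,0.1094,0.43],[0.0015,0,0.05]],[[0.0536,0.1094,0.52],[0.0015,0,0.05]],[[0.0536,0.1094,0.557],[0.0015,0,0.05]],[[0.0536,0.1094,0.557],[0.0015,0,0.05]]], fingers=30)

```text
t: 8.5
eef_pos: [0.5685, 0.0129, 0.1586]
tool_rot: [-0.003, 0.757, 0.654, 0.001]
contact_force: [0.6, 0.8, -0.2]
gripper_width: 0.35
```

```bash
python3 - <<'E'
from h import *
st(); snap('wrist','w7'); st();go([(.568,.0125,.094)],Rd(-8.4))
E
```

```text
t 8.5 p [0.5685 0.0129 0.1586] F [ 0.6  0.8 -0.2] w 0.35 z [-0.002  0.005 -1.   ] yaz -8.3 q [ 0.29  0.44 -0.53  1.85  0.27  0.92 -0.51]
t 8.55 p [0.5694 0.0131 0.1605] F [-0.1  0.4 -0.2] w 0.353 z [ 0.001  0.004 -1.   ] yaz -8.4 q [ 0.29  0.44 -0.53  1.85  0.27  0.92 -0.51]
[[-0.0027, -0.0034, 0.1663], [-0.0, -0.0007, 0.0001]]
```

View pics/w7.png

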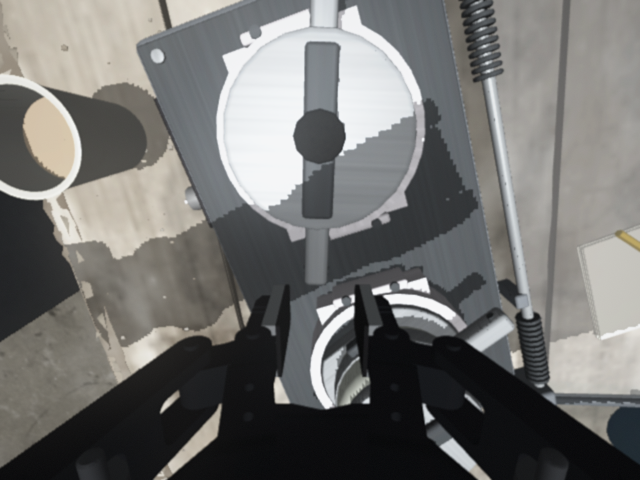

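```bash
python3 - <<'E'
from h import *
c=dict(np.load('pics/w7.npz'))
for u,v in((316,283),(317,235),(316,260)): print(onplane(c,u,v,.114),pt(c,u,v))
print(pt(c,320,134),proj(c,(.5694,.0131,.16)))
E
```

```text
[0.56462506 0.00166008 0.114     ] [0.56447904 0.0009073  0.11235584]
[0.5697189  0.03158873 0.114     ] [0.56971762 0.03158254 0.11397922]
[0.56684217 0.01637683 0.114     ] [0.56681786 0.01625702 0.11368404]
[0.57997527 0.08680545 0.15940016] (np.float64(320.5538126993001), np.float64(301.56491633105117))
```

Request:
play_rows(motion=[[[-0.0027,-0.0075,0.06],[0,0,0]],[[-0.0027,-0.0075,0.12],[0,0,0]],[[-0.0027,-0.0075,0.15],[0,0,0]],[[-0.0027,-0.0075,0.166],[0,0,0]]])

```text
t: 8.95
eef_pos: [0.5676, 0.0128, 0.095]
tool_rot: [-0.001, 0.757, 0.654, 0.002]
contact_force: [-0.5, -0.4, 0.0]
gripper_width: 0.349
```

Request:
play_rows(motion=[[[0,0,0],[0,0,0]],[[0,0,0],[0,0,0]]], fingers=18)

```text
t: 9.15
eef_pos: [0.5685, 0.0129, 0.0962]
tool_rot: [-0.0, 0.757, 0.654, 0.003]
contact_force: [-1.0, 0.5, -0.4]
gripper_width: 0.206
```

```bash
cat > turn.py <<'E'
from h import *
import sys
cx,cy,r,z=map(float,sys.argv[1:5])
st(); a=[float(x) for x in sys.argv[5:]]
o,p,_=cur(); print('tool az',np.degrees(np.arctan2(p[1]-cy,p[0]-cx))%360,'r',np.hypot(p[1]-cy,p[0]-cx))
go([(cx+r*np.cos(np.radians(t)),cy+r*np.sin(np.radians(t)),z) for t in a],[Rd(t-270) for t in a])
E
python3 turn.py .578 .085 .073 .094 259 255 250 245 240 235 230 225; python3 -c "
from h import *
snap('scene','s8')"
```

```text
t 9.15 p [0.5685 0.0129 0.0962] F [-1.   0.5 -0.4] w 0.206 z [ 0.004  0.005 -1.   ] yaz -8.4 q [ 0.26  0.52 -0.5   1.9   0.33  0.8  -0.56]
tool az 262.5079976983909 r 0.0726725441166257
[[-0.0007, -0.0112, 0.0055], [0.0005, -0.0008, 0.0073]]
[[0.0003, -0.0239, 0.0054], [0.0005, -0.0009, 0.0184]]
[[0.0029, -0.0396, 0.0054], [0.0005, -0.0009, 0.0323]]
[[0.0068, -0.055, 0.0053], [0.0004, -0.0009, 0.0462]]
[[0.012, -0.0701, 0.0053], [0.0004, -0.0009, 0.0601]]
[[0.0185, -0.0846, 0.0053], [0.0004, -0.001, 0.074]]
[[0.0262, -0.0985, 0.0053], [0.0003, -0.001, 0.0878]]
[[0.0352, -0.1117, 0.0053], [0.0003, -0.001, 0.1017]]
```

View pics/s8.png

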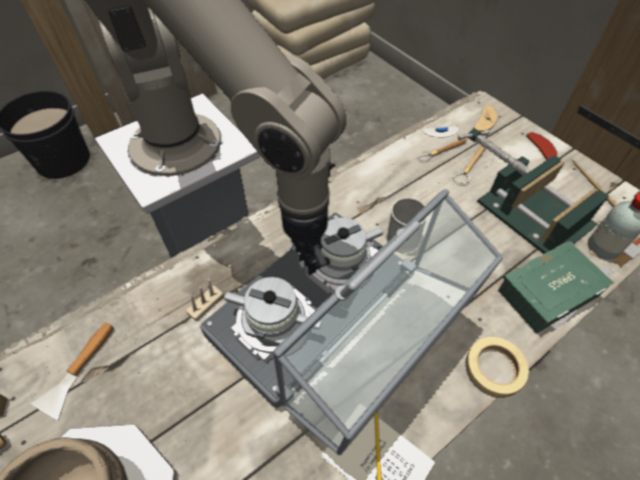

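The fingers straddle the left jar's near lug and the arm is clear of the hood. Turning clockwise now.

Request:
play_rows(motion=[[[-0.0007,-0.011,0.005],[0,0,0.007]],[[0.0003,-0.024,0.005],[0,0,0.018]],[[0.003,-0.04,0.005],[0,0,0.032]],[[0.007,-0.055,0.005],[0,0,0.046]],[[0.012,-0.07,0.005],[0,0,0.06]],[[0.0185,-0.0846,0.005],[0,0,0.074]],[[0.026,-0.0985,0.005],[0,0,0.088]],[[0.035,-0.112,0.005],[0,0,0.1017]]])

```text
t: 10.0
eef_pos: [0.5272, 0.0329, 0.0953]
tool_rot: [-0.001, 0.925, 0.381, 0.004]
contact_force: [0.8, -2.8, 0.2]
gripper_width: 0.212
```

```bash
python3 turn.py .578 .085 .073 .095 222 218 214 210 206 203 200 198; python3 -c "
from h import *
snap('wrist','w8')"
```

```text
t 10.0 p [0.5272 0.0329 0.0953] F [ 0.8 -2.8  0.2] w 0.212 z [ 0.007  0.004 -1.   ] yaz -45.2 q [ 0.11  0.44 -0.36  2.01  0.22  0.73 -1.17]
tool az 225.7164643947546 r 0.07275791974194444
[[-0.0004, -0.0118, 0.0007], [0.0003, -0.0013, 0.0077]]
[[0.0006, -0.0245, 0.0007], [0.0002, -0.0013, 0.0188]]
[[0.0026, -0.0371, 0.0007], [0.0002, -0.0013, 0.0299]]
[[0.0054, -0.0495, 0.0007], [0.0001, -0.0013, 0.041]]
[[0.0091, -0.0617, 0.0007], [0.0001, -0.0013, 0.0521]]
[[0.0124, -0.0707, 0.0007], [0.0001, -0.0013, 0.0605]]
[[0.0162, -0.0795, 0.0007], [0.0, -0.0013, 0.0688]]
[[0.0189, -0.0852, 0.0007], [0.0, -0.0013, 0.0744]]
```

View pics/w8.png

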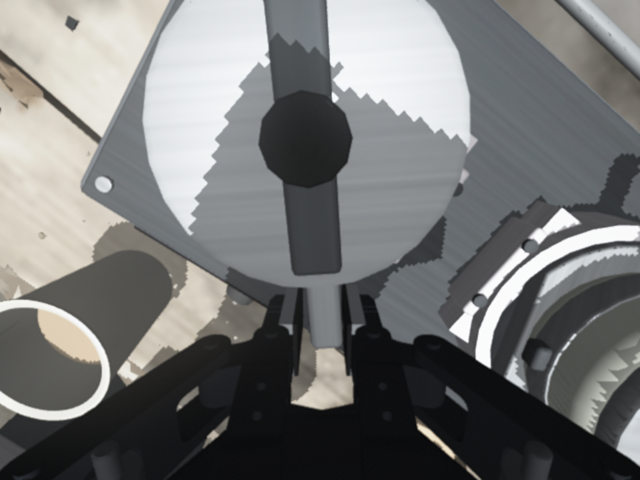

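The jar is following: its lug sits between the fingers at column 325, at about 3 N.

Request:
play_rows(motion=[[[-0.0004,-0.012,0],[0,0,0.0077]],[[0.0006,-0.0245,0],[0,0,0.0188]],[[0.0026,-0.037,0],[0,0,0.03]],[[0.0054,-0.0495,0],[0,0,0.041]],[[0.009,-0.0617,0],[0,0,0.052]],[[0.0124,-0.0707,0],[0,0,0.0605]],[[0.0162,-0.0795,0],[0,0,0.0688]],[[0.019,-0.085,0],[0,0,0.0744]]])

```text
t: 10.85
eef_pos: [0.5083, 0.0633, 0.096]
tool_rot: [-0.002, 0.988, 0.155, 0.004]
contact_force: [0.3, -2.0, -0.8]
gripper_width: 0.215
```

```bash
python3 turn.py .578 .085 .073 .095 197 195.5 194 193 192 191 190 189; python3 -c "
from h import *
c=snap('wrist','w9')
print(pt(c,318,135))"
```

```text
t 10.85 p [0.5083 0.0633 0.096 ] F [ 0.3 -2.  -0.8] w 0.215 z [ 0.007  0.004 -1.   ] yaz -72.2 q [-0.03  0.4  -0.26  2.05  0.15  0.7  -1.65]
tool az 197.28325502080727 r 0.0729863419218761
[[-0.0, -0.0009, 0.0025], [-0.0003, -0.0013, 0.0023]]
[[0.0001, -0.0057, 0.0025], [-0.0003, -0.0013, 0.0064]]
[[0.0003, -0.0104, 0.0025], [-0.0003, -0.0013, 0.0106]]
[[0.0006, -0.0136, 0.0025], [-0.0004, -0.0013, 0.0134]]
[[0.0009, -0.0168, 0.0025], [-0.0004, -0.0013, 0.0162]]
[[0.0012, -0.02, 0.0026], [-0.0004, -0.0013, 0.0189]]
[[0.0016, -0.0231, 0.0026], [-0.0004, -0.0013, 0.0217]]
[[0.0021, -0.0263, 0.0026], [-0.0004, -0.0013, 0.0245]]
[0.58090043 0.08617406 0.15977893]
```

View pics/w9.png

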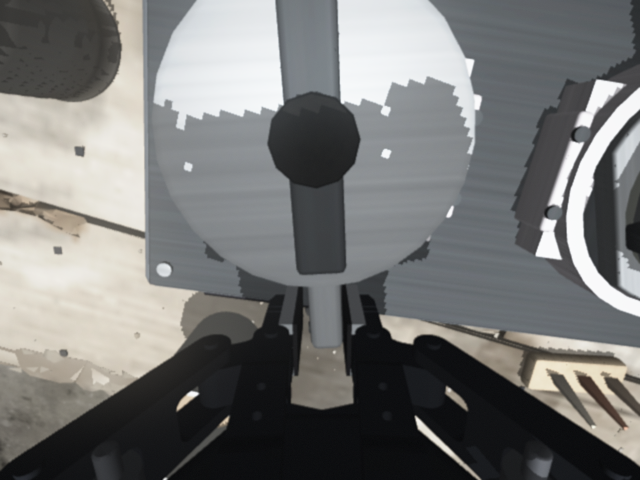

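Still proud, with the knob top at z 0.160. I'll ease in the last degrees.

Request:
play_rows(motion=[[[0,-0.001,0.001],[0,0,0.0023]],[[0,-0.0057,0.001],[0,0,0.0064]],[[0.0003,-0.0104,0.001],[0,0,0.0106]],[[0.0006,-0.0136,0.001],[0,0,0.0134]],[[0.0009,-0.0168,0.001],[0,0,0.0162]],[[0.0012,-0.02,0.001],[0,0,0.019]]])

```text
t: 11.5
eef_pos: [0.5063, 0.072, 0.0957]
tool_rot: [-0.002, 0.995, 0.095, 0.004]
contact_force: [-0.3, 0.8, -0.8]
gripper_width: 0.209
```

```bash
python3 turn.py .578 .085 .073 .095  190.5 190 189.5 189 188.5 188 187.5 187; python3 -c "
from h import *
c=snap('wrist','w10')
print(pt(c,318,135))"
```

```text
t 11.5 p [0.5063 0.072  0.0957] F [-0.3  0.8 -0.8] w 0.209 z [ 0.007  0.005 -1.   ] yaz -79.1 q [-0.07  0.4  -0.23  2.05  0.14  0.69 -1.77]
tool az 190.29939558330096 r 0.07289914651779328
[[-0.0003, 0.0006, 0.0016], [-0.0006, -0.0013, 0.001]]
[[-0.0003, -0.001, 0.0016], [-0.0006, -0.0013, 0.0024]]
[[-0.0002, -0.0025, 0.0016], [-0.0006, -0.0013, 0.0038]]
[[-0.0002, -0.0041, 0.0016], [-0.0006, -0.0013, 0.0052]]
[[-0.0001, -0.0057, 0.0017], [-0.0006, -0.0013, 0.0066]]
[[-0.0, -0.0073, 0.0017], [-0.0006, -0.0013, 0.008]]
[[0.0, -0.0089, 0.0017], [-0.0006, -0.0013, 0.0094]]
[[0.0001, -0.0105, 0.0017], [-0.0006, -0.0013, 0.0107]]
[0.58120754 0.08609888 0.14961491]
```

The left jar dropped: its knob top went from 0.160 to 0.150. Now open a bit, lift, and go to the right jar.

Request:
play_rows(motion=[[[0,0.001,0],[0,0,0]],[[0,0.001,0],[0,0,0]],[[0,0.001,-0.08],[0,0,0]],[[0,0.001,-0.17],[0,0,0]],[[0,0.001,-0.22],[0,0,0]]], fingers=30)

```text
t: 12.05
eef_pos: [0.5067, 0.0716, 0.1861]
tool_rot: [-0.002, 0.996, 0.094, 0.005]
contact_force: [-0.1, 0.2, 0.5]
gripper_width: 0.354
```

```bash
python3 -c "
from h import *
st();go([(.548,-.1325,.18)],Rd(-56.5))"
```

```text
t 12.05 p [0.5067 0.0716 0.1861] F [-0.1  0.2  0.5] w 0.354 z [ 0.01   0.006 -1.   ] yaz -79.2 q [-0.04  0.27 -0.25  1.98  0.08  0.89 -1.72]
[[0.0055, 0.5205, 0.0135], [-0.0002, -0.0019, -0.063]]
```

Request:
play_rows(motion=[[[0,0.1,-0.02],[0,0,-0.01]],[[0.005,0.22,-0.02],[0,0,-0.03]],[[0.005,0.34,0],[0,0,-0.05]],[[0.0055,0.45,0.01],[0,0,-0.063]],[[0.0055,0.52,0.0135],[0,0,-0.063]],[[0.0055,0.52,0.0135],[0,0,-0.063]],[[0.0055,0.52,0.0135],[0,0,-0.063]]])

```text
t: 12.75
eef_pos: [0.5477, -0.1326, 0.1797]
tool_rot: [-0.002, 0.958, 0.288, 0.006]
contact_force: [0.3, 0.2, -0.5]
gripper_width: 0.352
```

```bash
python3 -c "
from h import *
st();snap('wrist','w11');st();go([(.548,-.1325,.095)],Rd(-56.5))"
```

```text
t 12.75 p [ 0.5477 -0.1326  0.1797] F [ 0.3  0.2 -0.5] w 0.352 z [ 0.01   0.006 -1.   ] yaz -56.6 q [ 0.3   0.36 -0.22  1.87  0.09  0.91 -0.94]
t 12.8 p [ 0.5478 -0.1312  0.1799] F [-0.3  0.9 -0.4] w 0.352 z [ 0.01   0.007 -1.   ] yaz -56.4 q [ 0.3   0.36 -0.22  1.87  0.09  0.91 -0.94]
[[-0.004, 0.0029, 0.2121], [-0.0, -0.0019, 0.0002]]
```

View pics/w11.png

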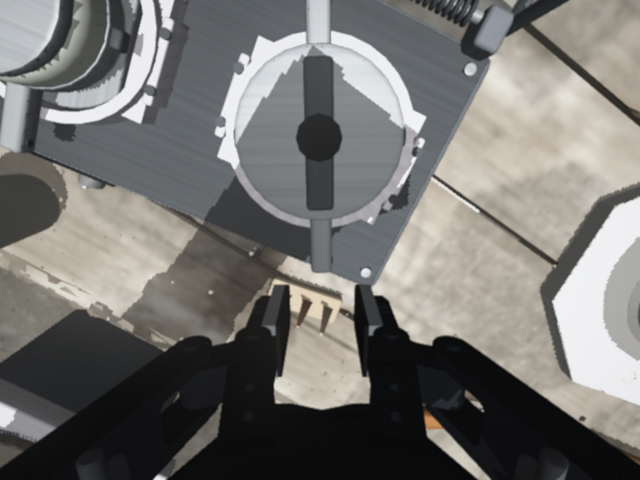

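The right jar's lug is at column 319, aligned with the gap, and the cones are well below the fingers. Descend.

Request:
play_rows(motion=[[[-0.002,0,0.08],[0,0,0]],[[-0.003,0,0.15],[0,0,0]],[[-0.003,0,0.19],[0,0,0]],[[-0.003,0,0.212],[0,0,0]]])

```text
t: 13.2
eef_pos: [0.5469, -0.1291, 0.0938]
tool_rot: [-0.003, 0.957, 0.29, 0.005]
contact_force: [0.2, -0.3, 0.6]
gripper_width: 0.351
```

Request:
play_rows(motion=[[[0,0,0],[0,0,0]],[[0,0,0],[0,0,0]]], fingers=18)

```text
t: 13.4
eef_pos: [0.5473, -0.128, 0.0943]
tool_rot: [-0.003, 0.957, 0.291, 0.005]
contact_force: [0.3, 0.5, 0.1]
gripper_width: 0.214
```

```bash
python3 turn.py .6085 -.0925 .073 .095 211 208 205 202 200 198 196 195; python3 -c "
from h import *
c=snap('wrist','w12')
print(pt(c,318,135))"
```

```text
t 13.4 p [ 0.5473 -0.128   0.0943] F [0.3 0.5 0.1] w 0.214 z [ 0.008  0.008 -1.   ] yaz -56.2 q [ 0.28  0.47 -0.2   1.94  0.12  0.74 -0.97]
tool az 210.16007966412315 r 0.07073928097865685
[[-0.0058, 0.0023, -0.0017], [-0.0004, -0.0018, 0.0078]]
[[-0.0051, -0.0072, -0.0017], [-0.0004, -0.0018, 0.0162]]
[[-0.0038, -0.0167, -0.0017], [-0.0004, -0.0018, 0.0245]]
[[-0.0021, -0.0261, -0.0017], [-0.0005, -0.0018, 0.0328]]
[[-0.0007, -0.0323, -0.0016], [-0.0005, -0.0018, 0.0384]]
[[0.0009, -0.0385, -0.0016], [-0.0006, -0.0018, 0.0439]]
[[0.0028, -0.0446, -0.0016], [-0.0006, -0.0018, 0.0495]]
[[0.0038, -0.0476, -0.0015], [-0.0006, -0.0018, 0.0523]]
[ 0.61044591 -0.08656132  0.15831758]
```

View pics/w12.png

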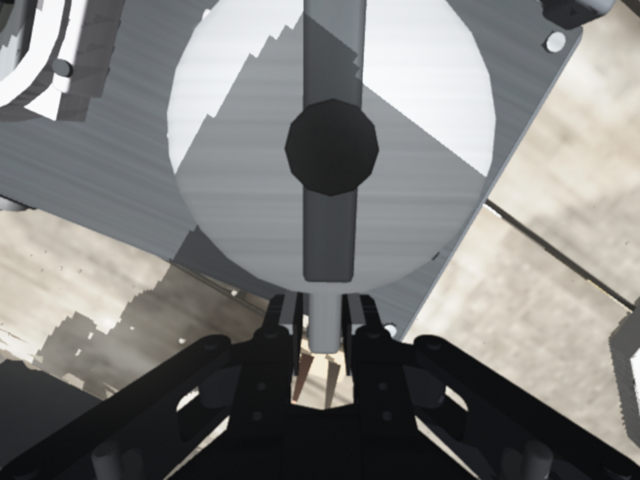

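The lug (column 325) is straddled. Turning clockwise.

Request:
play_rows(motion=[[[-0.005,-0.003,-0.001],[0,0,0.008]],[[-0.005,-0.0085,-0.001],[0,0,0.016]],[[-0.0038,-0.0167,-0.001],[0,0,0.0245]],[[-0.002,-0.026,-0.001],[0,0,0.033]],[[-0.0007,-0.032,-0.001],[0,0,0.0384]],[[0.001,-0.0385,-0.001],[0,0,0.044]],[[0.0028,-0.0446,-0.001],[0,0,0.0495]],[[0.0038,-0.0476,-0.001],[0,0,0.052]]])

```text
t: 14.25
eef_pos: [0.5391, -0.1119, 0.0963]
tool_rot: [-0.003, 0.991, 0.131, 0.006]
contact_force: [0.6, -0.2, -0.3]
gripper_width: 0.212
```

```bash
python3 turn.py .6085 -.0925 .073 .095 194 193 192 191 190 189 188 187; python3 -c "
from h import *
c=snap('wrist','w13')
print(pt(c,325,140))"
```

```text
t 14.25 p [ 0.5391 -0.1119  0.0963] F [ 0.6 -0.2 -0.3] w 0.212 z [ 0.011  0.007 -1.   ] yaz -75.0 q [ 0.2   0.44 -0.13  1.97  0.07  0.72 -1.28]
tool az 195.6249980060026 r 0.07211336506410104
[[-0.0022, -0.0051, 0.0032], [-0.0006, -0.002, 0.0028]]
[[-0.0022, -0.0083, 0.0032], [-0.0007, -0.002, 0.0056]]
[[-0.002, -0.0115, 0.0032], [-0.0007, -0.002, 0.0084]]
[[-0.0018, -0.0147, 0.0032], [-0.0007, -0.002, 0.0111]]
[[-0.0016, -0.0179, 0.0033], [-0.0007, -0.002, 0.0139]]
[[-0.0013, -0.021, 0.0033], [-0.0007, -0.002, 0.0167]]
[[-0.0009, -0.0242, 0.0033], [-0.0008, -0.002, 0.0195]]
[[-0.0005, -0.0274, 0.0033], [-0.0008, -0.002, 0.0223]]
[ 0.61184474 -0.09456645  0.15917042]
```

Request:
play_rows(motion=[[[-0.002,-0.005,0.002],[0,0,0.003]],[[-0.002,-0.0083,0.002],[0,0,0.0056]],[[-0.002,-0.0115,0.002],[0,0,0.0084]],[[-0.0018,-0.0147,0.002],[0,0,0.011]],[[-0.0016,-0.018,0.002],[0,0,0.014]]])

```text
t: 14.8
eef_pos: [0.5364, -0.1047, 0.0953]
tool_rot: [-0.003, 0.996, 0.086, 0.006]
contact_force: [-0.9, 0.0, -0.4]
gripper_width: 0.212
```

```bash
python3 turn.py .6085 -.0925 .073 .095 189.5 189 188.5 188 187.5 187 186.5 186; python3 -c "
from h import *
c=snap('wrist','w14')
print(pt(c,325,140))"
```

```text
t 14.8 p [ 0.5364 -0.1047  0.0953] F [-0.9  0.  -0.4] w 0.212 z [ 0.011  0.007 -1.   ] yaz -80.1 q [ 0.17  0.44 -0.11  1.98  0.06  0.71 -1.37]
tool az 189.56467867478094 r 0.07312815692767363
[[0.0003, -0.0002, 0.0008], [-0.0009, -0.0019, 0.0011]]
[[0.0003, -0.0018, 0.0008], [-0.0009, -0.0019, 0.0025]]
[[0.0004, -0.0034, 0.0008], [-0.0009, -0.0019, 0.0039]]
[[0.0004, -0.005, 0.0008], [-0.0009, -0.0019, 0.0053]]
[[0.0005, -0.0066, 0.0008], [-0.0009, -0.0019, 0.0067]]
[[0.0005, -0.0082, 0.0008], [-0.0009, -0.0019, 0.008]]
[[0.0006, -0.0097, 0.0008], [-0.0009, -0.0019, 0.0094]]
[[0.0007, -0.0113, 0.0008], [-0.0009, -0.0019, 0.0108]]
[ 0.61044161 -0.09389139  0.14957141]
```

View pics/w14.png

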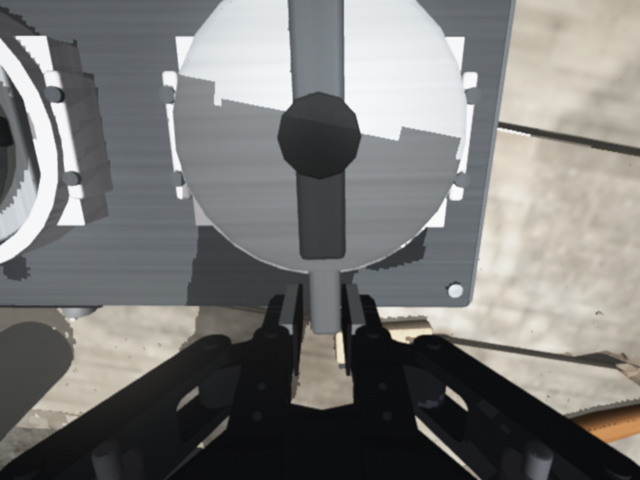

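The right jar dropped too: knob top at 0.1496, and the lug and station flats are square in the view. Now open, lift, and move away for a check.

Request:
play_rows(motion=[[[0,0,0],[0,0,0]],[[0,0,0],[0,0,0]],[[0,0,-0.08],[0,0,0]],[[0,0,-0.18],[0,0,0]],[[0,0.05,-0.28],[0,0,0]],[[0,0.15,-0.35],[0,0,0]],[[-0.05,0.27,-0.35],[0,0,0]],[[-0.1,0.4,-0.35],[0,0,0]]], fingers=30)

```text
t: 15.65
eef_pos: [0.5248, -0.2639, 0.2355]
tool_rot: [-0.003, 0.996, 0.087, 0.007]
contact_force: [0.6, -0.4, -1.1]
gripper_width: 0.348
```

Request:
play_rows(motion=[[[-0.05,0.1,0],[0,0,0]],[[-0.1,0.2,0],[0,0,0]],[[-0.1,0.3,0],[0,0,0]],[[-0.1,0.3,0],[0,0,0]],[[-0.1,0.3,0],[0,0,0]]])

```text
t: 16.15
eef_pos: [0.5058, -0.3897, 0.2339]
tool_rot: [-0.003, 0.996, 0.086, 0.007]
contact_force: [-0.0, 0.5, -0.2]
gripper_width: 0.352
```

```bash
python3 -c "
from h import *
st();c=snap('top','t15');snap('scene','s15')
for p in((.578,.0855,.15),(.608,-.093,.15)):
    u,v=proj(c,p);print(u,v,pt(c,u,v))"
```

```text
t 16.15 p [ 0.5058 -0.3897  0.2339] F [-0.   0.5 -0.2] w 0.352 z [ 0.013  0.007 -1.   ] yaz -80.1 q [ 0.56  0.41  0.01  1.65 -0.02  1.07 -0.82]
307.304550855286 223.19368174897235 [0.578345   0.08555675 0.1480587 ]
411.0299996245294 205.69653653334373 [ 0.60765061 -0.09274463  0.15167811]
```

View pics/t15.png

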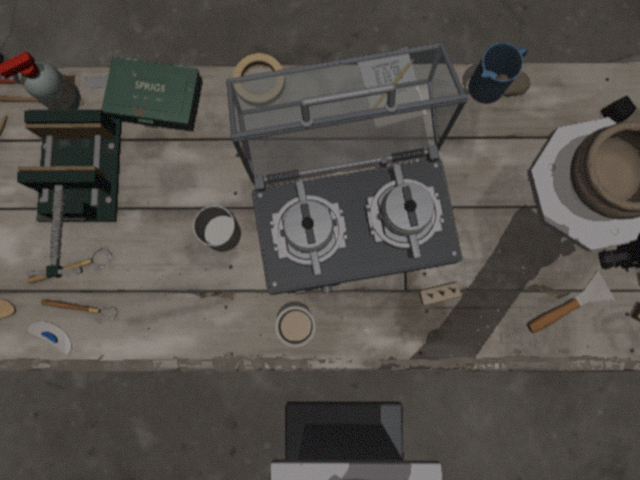

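View pics/s15.png

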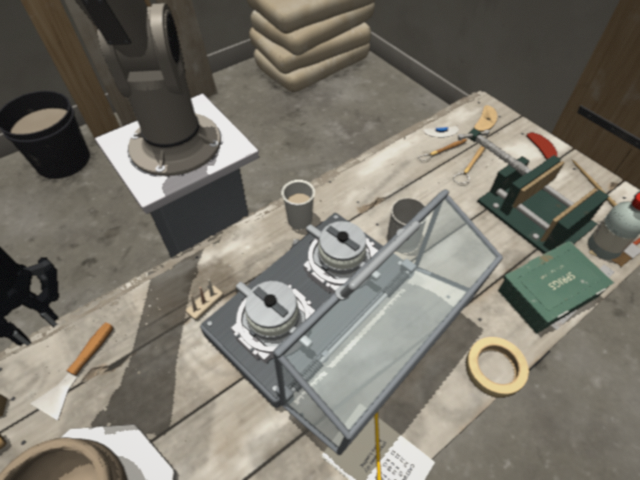

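Both pairs of lugs (top view around (305,225) and (407,205)) lie along the mill's x axis. The hood stands open, and the beaker (295,325), cones (440,293) and tin (216,228) are where they started. Handing in.

```bash
python3 -c "
from h import *
print(bot.hand_in());st()"
```

```text
the job is handed in; nothing more can be done
None
the job is handed in; nothing more can be done
```

The job is handed in: the hood stands wide open and both jars have dropped home, after about 16 s of the 64 s allowed. No verdict was reported.

**What I did:** I gripped the handle bar lightly and swung the hood up past its balance point. From there I followed it to upright with the fingers loose around the bar. Then I turned each jar clockwise with the fingers either side of its near lug, about 72° for the left jar and 24° for the right.

**Last checks:**
- **Jars:** each knob top, measured by wrist-camera depth, went from about 0.160 m to 0.150 m, which is the full 10 mm drop. The lugs of both jars lie along the mill's x axis. The rougher top-camera depths read 0.148 m and 0.152 m.
- **Hood:** it stays upright on its own with the arm well clear.
- **Beaker, cones and tin:** they appear in the same places as at the start.

**What disagreed:**
- **Hood force:** partway through opening, the tool ran a few millimetres off the hood's arc. The wrist force reached about 28 N, then about 50 N when I over-corrected. That was through the fingers on the bar and within the 120 N wrist limit; I then eased it off.
- **Right jar's skew:** I measured 23–25°, slightly under the stated 28° minimum. It still seated normally.

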